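# Kit the power supply parts into the nested tray

## Robot

A 6-joint arm with a two-finger parallel gripper is mounted at the origin on a cart in front of the work surface, level with it; the furniture and walls round the work are solid. World frame = base frame: x ahead of the robot, y to its left, z up, the work surface at z = 0. Lengths are in mm, angles in rad, forces in N, time in s.
With the tool pointing down it reaches from about 250 to 775 mm from the base axis. Payload 4 kg.
Tool frame: the origin (TCP) lies at the very end of the fingers, on their centre line; the grasp point (between the pads) lies 19 mm behind it; z points along the fingers, y is the direction in which the jaws open and shut (so a half turn about z gives the same grasp; the last joint's range is limited). The gripper opens to 94 mm and grips with 3 to 60 N. Pads are 16 mm wide; open, the fingers measure 119 mm over their backs; the gripper's body (75 mm by 177 mm) begins 78 mm behind the grasp point.
Start: joints at [1.091, 0.087, 1.371, -0, 1.684, -0.103], TCP at [202.382, 511.431, 205.506] pointing down, gripper open.
Joint ranges: [-3.1, 3.1], [-0.76, 2.03], [0.27, 2.55], [-1.08, 4.22], [0.17, 2.65], [-2.57, 2.57]. Speed limits (rad/s): [2.79, 2.79, 3.14, 3.14, 3.14, 3.14].

## Interface

Orientations are given as a unit quaternion [w, x, y, z].
In Python, from rig import arm gives the robot as it stands.
- The arm moves only by the tool servo_tool, never from a script. Its argument "deltas" is a list of rows, each an object with "fingers": the opening in per cent of the stroke, from 0 (shut) to 100 (fully open); "linear": the shift along the tool's x, y, z in m, a list of three; "twist": the turn about the tool's z in degrees. A call has exactly 10 rows; each row is the pose to reach, as a shift and turn from the pose commanded when the call began, along the tool's axes at that moment; what a row does not reach only later rows make up. A row lasts 1/12 s, in which the tool goes at most 41.7 mm and 7.16 degrees, less where a joint would pass 70% of its speed; a pose out of reach is approached as far as the arm can. A call with a gripper value outside its range is refused whole. The fingers move at their own pace and stop on an object; the grip force is fixed at half the most. Time passes only in rows, so rows that repeat a pose let the fingers close, or fill a call up. It gives the time, the measured TCP pose, the force and the opening at its end, in the units of the state.
- arm.state(): the state, without advancing time (a new reading comes with each control period).
- arm.grab_frame(name): name is "side" or "top"; returns the picture (420x560x3 uint8, red, green, blue); there is no depth.
- arm.camera_params(name): a dict with "fx", "fy", "cx", "cy" (pixels), "dist" ([k1, k2, p1, p2, k3] as OpenCV has them; the pictures are not rectified), "R" (3x3) and "t" (3): a world point X has camera coordinates R X + t. Camera axes: x right, y down, z forward; pixel columns grow to the right and rows downward; lengths in mm; the calibration is good to about 2 mm. A picture is of the moment at which its call begins. camera_params takes no time and is no camera call.
- arm.close_job(): hands the job in, once; it reports no verdict.
The state is a dict: "time_s": time; "joint_positions": joint angles; "joint_vel": joint speeds; "tau": joint torques, N m; "position": TCP position; "tool_rot": TCP orientation; "contact_force": force on the tool from outside, world axes, zero at the start; "wrist_torque": the same for the moment, N m; "finger_gap": finger opening in mm.
Only numpy, scipy, OpenCV 4.12 (cv2) and the standard library are available. Lean on these libraries where they do the work, as an engineer would, in place of code of your own. Each camera call takes 0.05 s, during which the arm holds its last target. There are 200 camera calls.

## Task

Make up the kit for one power supply: put the transformer, the larger square heat sink, the capacitor and the longer terminal block into the tray, each standing upright and flat on the floor of the nest whose pocket has its shape (oblong, square, round, narrow slot). The small heat sink and the short terminal block look alike but do not belong: leave them where they are.

Things in the scene. Friction and masses are not known exactly. Their poses are not given: they have to be found in the camera images.
- transformer: Part to be kitted: small mains transformer, dark laminated core with yellow winding ends. Core 30 (x) by 36 (y) mm, 56 mm long over everything along its y, 30 mm tall. Origin at the centre of the underside, z up. Grip the core across its 30 mm width (along x).
- heatsink_large: Part to be kitted: the larger of two square finned aluminium heat sinks, 46 x 46 mm, 30 mm tall, nine upright fins that run along its x. Origin at the centre of the underside, z up.
- capacitor: Part to be kitted: upright round can capacitor, black sleeve and bare aluminium top with a scored cross, 30 mm diameter, 40 mm tall. Origin at the centre of the underside, z up.
- terminal_long: Part to be kitted: the longer of two white screw terminal blocks, six screws in a row on top; 14 mm wide (x), 62 mm long (y), 22 mm tall. Origin at the centre of the underside, z up.
- heatsink_small: Look-alike, not part of the kit, must stay where it is: square finned aluminium heat sink 26 x 26 mm, 30 mm tall, five fins. Origin at the centre of the underside.
- terminal_short: Look-alike, not part of the kit, must stay where it is: white screw terminal block with three screws, 14 mm wide (x), 32 mm long (y), 22 mm tall. Origin at the centre of the underside.
- nest_oblong: Nest for the transformer: wide oblong pocket, 50 mm (x) by 76 mm (y). One of four fixed nests, pale grey blocks 90 x 90 x 11 mm with a dark pocket floor, set two by two, side by side, in a black tray (196 mm square, rim 16 mm above the bench); their corners change. Origin: centre of the underside, 4 mm above the bench; pocket centred, 8 mm deep, floor 3 mm above the origin.
- nest_square: Nest for the large heat sink: square pocket, 66 x 66 mm, sides along x and y. One of four fixed nests, pale grey blocks 90 x 90 x 11 mm with a dark pocket floor, set two by two, side by side, in a black tray (196 mm square, rim 16 mm above the bench); their corners change. Origin: centre of the underside, 4 mm above the bench; pocket centred, 8 mm deep, floor 3 mm above the origin.
- nest_round: Nest for the capacitor: round pocket, 50 mm diameter. One of four fixed nests, pale grey blocks 90 x 90 x 11 mm with a dark pocket floor, set two by two, side by side, in a black tray (196 mm square, rim 16 mm above the bench); their corners change. Origin: centre of the underside, 4 mm above the bench; pocket centred, 8 mm deep, floor 3 mm above the origin.
- nest_slot: Nest for the long terminal block: narrow slot-like pocket, 32 mm (x) by 78 mm (y). One of four fixed nests, pale grey blocks 90 x 90 x 11 mm with a dark pocket floor, set two by two, side by side, in a black tray (196 mm square, rim 16 mm above the bench); their corners change. Origin: centre of the underside, 4 mm above the bench; pocket centred, 8 mm deep, floor 3 mm above the origin.
Things that resemble listed ones, but are neither listed nor needed, are in the scene too. Leave any blue or green look-alike of the nest_round alone.

How it is judged:
By the outcome, as a careful person would: the job done as asked, in the order asked, and still so for the second after the job is handed in, with the robot touching nothing.
It also fails if it takes over 93 s, if anything falls off the work surface, if the arm or the gripper's body presses on something with over 40 N, if the wrist force passes 120 N, or if a joint passes its speed limit or range.

## Working session

There is one attempt and no reset: what is moved stays moved. The work goes in short steps, Python scripts to look and compute and a tool call to move; the robot and the scene stay as the last step left them, time stands still between calls to the robot, and variables do not carry over. Pictures are saved under pics/ and viewed, about 12 in all and at most 16, crops included, and the job is handed in when it is done.

Besides the shell and the picture viewer there is one more tool, called after "Call:" in YAML: its name, and indented under it one key for each argument. servo_tool: Moves the arm, as the interface text tells. Its arguments: {"type":"object","properties":{"deltas":{"type":"array"}},"required":["deltas"]}

```bash
mkdir -p pics; ls; python3 - <<'E'
from rig import arm
import cv2
print(arm.state())
for n in("top","side"):
    f=arm.grab_frame(n); cv2.imwrite(f"pics/{n}0.png",f[:,:,::-1]); p=arm.camera_params(n); print(n,p)
E
```

```text
pics
{'time_s': 0.0, 'joint_positions': array([ 1.09089506e+00,  8.79428579e-02,  1.37220893e+00,  6.17074620e-06,
        1.68362265e+00, -1.03126901e-01]), 'joint_vel': array([-3.15797147e-04,  7.36224435e-05, -1.53839822e-03, -5.16196608e-04,
       -2.12934235e-03,  2.02021031e-04]), 'tau': array([-6.65041589e-04, -3.40168369e+01, -3.02429616e+01,  7.17896177e-02,
        3.27316881e-02, -1.55863768e-04]), 'position': array([202.12149196, 510.93003272, 204.33382498]), 'tool_rot': array([-3.16461970e-04,  1.87274406e-01,  9.82307033e-01, -1.04398529e-03]), 'contact_force': array([-0.2168578 ,  0.02022922, -0.10484521]), 'wrist_torque': array([ 0.01493694,  0.06345234, -0.00863453]), 'finger_gap': 94.00216026559124}
top {'fx': 378.9859209677524, 'fy': 378.9859209677524, 'cx': 281.60384855728233, 'cy': 211.42489631186896, 'dist': array([0.03722302, 0.        , 0.        , 0.        , 0.        ]), 'R': array([[-2.68992231e-04, -9.99892936e-01,  1.46302199e-02],
       [-9.88978720e-01, -1.90011460e-03, -1.48045536e-01],
       [ 1.48057485e-01, -1.45087993e-02, -9.88872325e-01]]), 't': array([  21.80400895,  570.07995509, 1271.34796779])}
side {'fx': 502.88662072703266, 'fy': 502.88662072703266, 'cx': 271.05419178101636, 'cy': 213.5357609066426, 'dist': array([0.0031607, 0.       , 0.       , 0.       , 0.       ]), 'R': array([[-0.96449984, -0.2628845 ,  0.02513545],
       [-0.12903947,  0.3861018 , -0.91338613],
       [ 0.23041022, -0.88420424, -0.4063176 ]]), 't': array([ 576.17843979,  121.34654959, 1482.18094624])}
```

View pics/top0.png

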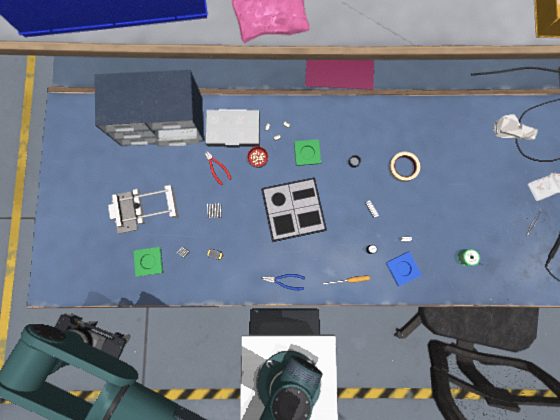

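View pics/side0.png

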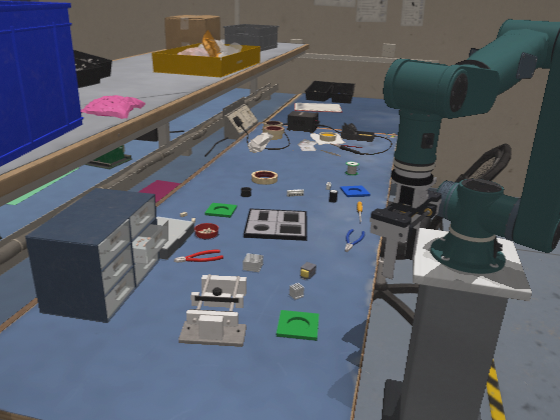

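Top view: tray at (294,209); transformer near (215,254), large heat sink (214,210), small one (183,252), long terminal (372,208), short one (406,239), capacitor probably at (371,249). Zooming in.

```bash
cat > h.py <<'E'
import numpy as np, cv2
from rig import arm
def params(n):
    p=arm.camera_params(n); K=np.array([[p["fx"],0,p["cx"]],[0,p["fy"],p["cy"]],[0,0,1.]]); return p,K
def w(n,uv,z):
    p,K=params(n); uv=np.array(uv,float).reshape(-1,1,2)
    u=cv2.undistortPoints(uv,K,p["dist"]).reshape(-1,2)
    d=np.c_[u,np.ones(len(u))]@p["R"]; c=-p["R"].T@p["t"]
    return c+d*((z-c[2])/d[:,2])[:,None]
def px(n,X):
    p,K=params(n); return cv2.projectPoints(np.array(X,float).reshape(-1,1,3),cv2.Rodrigues(p["R"])[0],p["t"],K,p["dist"])[0].reshape(-1,2)
E
python3 - <<'E'
import cv2
a=cv2.imread('pics/top0.png')
cv2.imwrite('pics/c1.png',cv2.resize(a[170:270,165:345],None,fx=4.4,fy=4.4,interpolation=cv2.INTER_CUBIC))
cv2.imwrite('pics/c2.png',cv2.resize(a[190:265,340:430],None,fx=8,fy=8,interpolation=cv2.INTER_CUBIC))
from h import *
for n,u,z in [("trafo",(215,254),30),("hsL",(214,210),30),("hsS",(183,252),30),("termL",(372,208),22),("termS",(406,239),22),("cap",(371,249),40),("tray",(294,209),15)]: print(n,w("top",[u],z).round())
E
```

```text
trafo [[424. 250.  30.]]
hsL [[576. 258.  30.]]
hsS [[431. 359.  30.]]
termL [[ 586. -297.   22.]]
termS [[ 477. -412.   22.]]
cap [[ 441. -284.   40.]]
tray [[583. -22.  15.]]
```

View pics/c1.png

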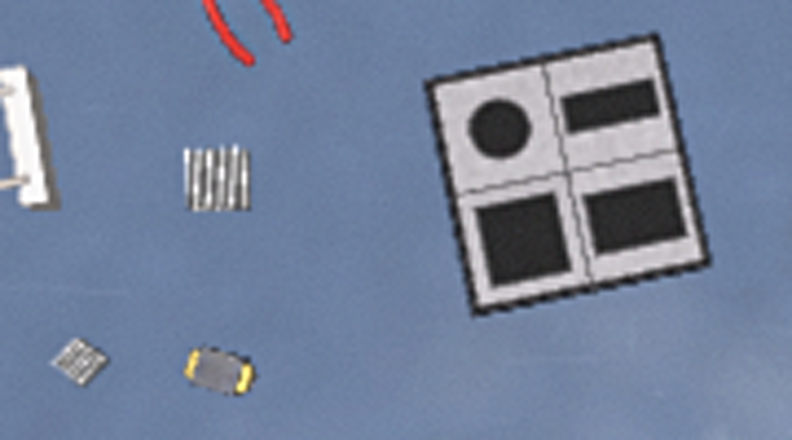

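View pics/c2.png

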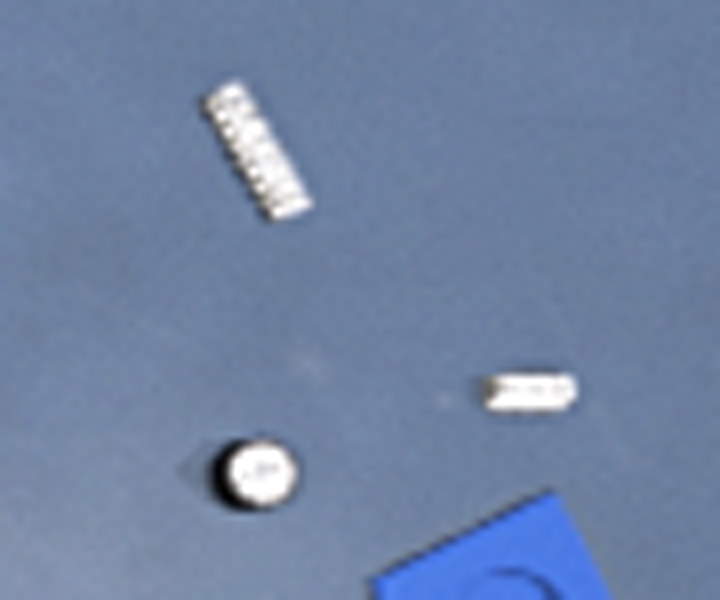

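Clear picture: the tray has round top-left, slot top-right, square bottom-left and oblong bottom-right; the kit parts are identified by size. Now I measure with masks.

```bash
python3 - <<'E'
from h import *
a=cv2.imread('pics/top0.png'); hsv=cv2.cvtColor(a,cv2.COLOR_BGR2HSV)
H,S,V=[hsv[...,i].astype(int) for i in range(3)]
fg=((S<70)|(V<55)|((H<60)&(S>90))).astype('uint8')
def rep(name,m,box,z,close=3,allc=False):
    x0,y0,x1,y1=box; mm=np.zeros_like(m); mm[y0:y1,x0:x1]=m[y0:y1,x0:x1]
    if close: mm=cv2.morphologyEx(mm,cv2.MORPH_CLOSE,np.ones((close,close)))
    cs=cv2.findContours(mm,0,1)[0] if not allc else cv2.findContours(mm,cv2.RETR_LIST,1)[0]
    for c in sorted(cs,key=cv2.contourArea)[::-1][:6 if allc else 1]:
        P=w("top",c.reshape(-1,2),z)[:,:2].astype('float32')
        (cx,cy),(ww,hh),an=cv2.minAreaRect(P); M=cv2.moments(P.reshape(-1,1,2))
        print(name,'ctr',round(cx,1),round(cy,1),'moment',round(M['m10']/M['m00'],1),round(M['m01']/M['m00'],1),'size',round(ww,1),round(hh,1),'ang(w side, world)',round(an,1))
rep('trafo',fg,(203,242,228,266),15)
rep('hsL',fg,(203,200,226,222),15,5)
rep('hsS',fg,(174,243,193,262),15)
rep('termL',fg,(362,196,384,222),11)
rep('cap',fg,(362,240,382,258),20)
rep('captop',((V>150)&(S<70)).astype('uint8'),(362,240,382,258),40)
rep('termS',fg,(398,232,416,246),11)
rep('tray',(((S<70)|(V<60))).astype('uint8'),(258,172,332,245),10)
rep('pock',((V<75)).astype('uint8'),(266,182,325,238),7,0,True)
E
```

```text
trafo ctr 424.4 254.1 moment 424.5 254.8 size 57.1 31.3 ang(w side, world) 71.7
hsL ctr 580.2 262.2 moment 579.2 260.5 size 53.8 52.8 ang(w side, world) 1.3
hsS ctr 432.4 364.0 moment 432.2 363.9 size 32.3 33.2 ang(w side, world) 46.3
termL ctr 586.1 -298.4 moment 586.2 -298.2 size 65.3 23.0 ang(w side, world) 29.1
cap ctr 435.0 -283.3 moment 435.7 -281.6 size 41.5 53.3 ang(w side, world) 0.1
captop ctr 442.6 -289.1 moment 441.7 -288.8 size 23.9 24.2 ang(w side, world) 0.1
termS ctr 479.4 -413.6 moment 479.2 -413.9 size 17.6 39.1 ang(w side, world) 0.1
tray ctr 563.5 -24.3 moment 580.3 -21.7 size 238.5 195.1 ang(w side, world) 11.9
pock ctr 530.7 15.3 moment 530.7 15.2 size 62.9 62.7 ang(w side, world) 11.5
pock ctr 549.8 -75.3 moment 549.9 -75.2 size 46.2 72.7 ang(w side, world) 11.5
pock ctr 640.5 -56.3 moment 640.5 -56.0 size 28.6 74.1 ang(w side, world) 11.6
pock ctr 620.3 34.6 moment 621.1 34.4 size 43.6 43.0 ang(w side, world) 0.2
pock ctr 496.0 -63.3 moment 497.0 -68.0 size 5.6 134.1 ang(w side, world) 12.0
pock ctr 674.0 22.2 moment 671.7 34.1 size 4.3 98.9 ang(w side, world) 11.7
```

```bash
cat >> h.py <<'E'
from scipy.spatial.transform import Rotation as Ro
def plan(wps):
    """waypoints (x,y,z,jaw angle deg world): prints per-call tool-frame shift (m) and twist"""
    s=arm.state(); q=s["tool_rot"]; R=Ro.from_quat([q[1],q[2],q[3],q[0]]).as_matrix(); p=np.array(s["position"])
    phi=np.degrees(np.arctan2(R[1,1],R[0,1])); print('t %.2f'%s["time_s"],'at',p.round(1),'phi %.1f'%phi,'tilt z',R[:,2].round(4),'F',s["contact_force"].round(1),'gap %.1f'%s["finger_gap"])
    for x,y,z,f in wps:
        t=np.radians(phi); d=np.array([x,y,z])-p; tw=-((f-phi+90)%180-90)
        print((x,y,z,f),'->',np.round([-np.sin(t)*d[0]+np.cos(t)*d[1],np.cos(t)*d[0]+np.sin(t)*d[1],-d[2]],1)/1000,'twist %.1f'%tw)
        p=np.array([x,y,z]);phi-=tw
E
python3 -c "
from h import *
plan([(424.5,254,110,-18.3),(424.5,254,10,-18.3)])"
```

```text
t 0.10 at [202.1 511.  204.4] phi 68.4 tilt z [-9.0e-04 -1.7e-03 -1.0e+00] F [ 0.5 -0.2  0.5] gap 93.5
(424.5, 254, 110, -18.3) -> [-0.3013 -0.1571  0.0944] twist 86.7
(424.5, 254, 10, -18.3) -> [0.  0.  0.1] twist -0.0
```

Call:
servo_tool:
  deltas:
    - {"fingers": 62, "linear": [-0.06, -0.031, 0.018], "twist": 9}
    - {"fingers": 62, "linear": [-0.1, -0.052, 0.031], "twist": 17}
    - {"fingers": 62, "linear": [-0.14, -0.073, 0.044], "twist": 26}
    - {"fingers": 62, "linear": [-0.18, -0.094, 0.056], "twist": 35}
    - {"fingers": 62, "linear": [-0.22, -0.115, 0.069], "twist": 43}
    - {"fingers": 62, "linear": [-0.25, -0.13, 0.08], "twist": 50}
    - {"fingers": 62, "linear": [-0.28, -0.146, 0.09], "twist": 58}
    - {"fingers": 62, "linear": [-0.3013, -0.1571, 0.0944], "twist": 65}
    - {"fingers": 62, "linear": [-0.3013, -0.1571, 0.0944], "twist": 70}
    - {"fingers": 62, "linear": [-0.3013, -0.1571, 0.0944], "twist": 70}

```text
time_s: 0.93
position: [426.0, 250.5, 108.8]
tool_rot: [0.0, 0.721, 0.693, -0.002]
contact_force: [-0.2, 0.2, -0.2]
finger_gap: 58.2
```

```bash
python3 -c "
from h import *
plan([(424.5,254,50,-18.3),(424.5,254,10,-18.3)])"
```

```text
t 0.93 at [426.  250.5 108.8] phi -2.2 tilt z [-0.0027 -0.0031 -1.    ] F [-0.2  0.2 -0.2] gap 58.2
(424.5, 254, 50, -18.3) -> [ 0.0034 -0.0016  0.0588] twist 16.1
(424.5, 254, 10, -18.3) -> [0.   0.   0.04] twist -0.0
```

Call:
servo_tool:
  deltas:
    - {"fingers": 62, "linear": [0, 0, 0.01], "twist": 5}
    - {"fingers": 62, "linear": [0, 0, 0.02], "twist": 10}
    - {"fingers": 62, "linear": [0, 0, 0.03], "twist": 16.5}
    - {"fingers": 62, "linear": [0, 0, 0.04], "twist": 16.5}
    - {"fingers": 62, "linear": [0, 0, 0.05], "twist": 16.5}
    - {"fingers": 62, "linear": [0, 0, 0.059], "twist": 16.5}
    - {"fingers": 62, "linear": [0, 0, 0.059], "twist": 16.5}
    - {"fingers": 62, "linear": [0, 0, 0.059], "twist": 16.5}
    - {"fingers": 62, "linear": [0, 0, 0.059], "twist": 16.5}
    - {"fingers": 62, "linear": [0, 0, 0.059], "twist": 16.5}

```text
time_s: 1.77
position: [425.3, 254.8, 52.9]
tool_rot: [0.0, 0.809, 0.587, 0.001]
contact_force: [0.4, 0.6, 1.4]
finger_gap: 58.2
```

```bash
python3 -c "
from h import *
plan([(424.5,254,10,-18.3)])
for n in ('side',): cv2.imwrite('pics/s1.png',cv2.resize(arm.grab_frame(n)[160:330,220:420,::-1],None,fx=3.4,fy=3.4,interpolation=2))"
```

```text
t 1.77 at [425.3 254.8  52.9] phi -18.1 tilt z [ 1.4e-03  7.0e-04 -1.0e+00] F [0.4 0.6 1.4] gap 58.2
(424.5, 254, 10, -18.3) -> [-0.001  -0.0005  0.0429] twist 0.2
```

View pics/s1.png

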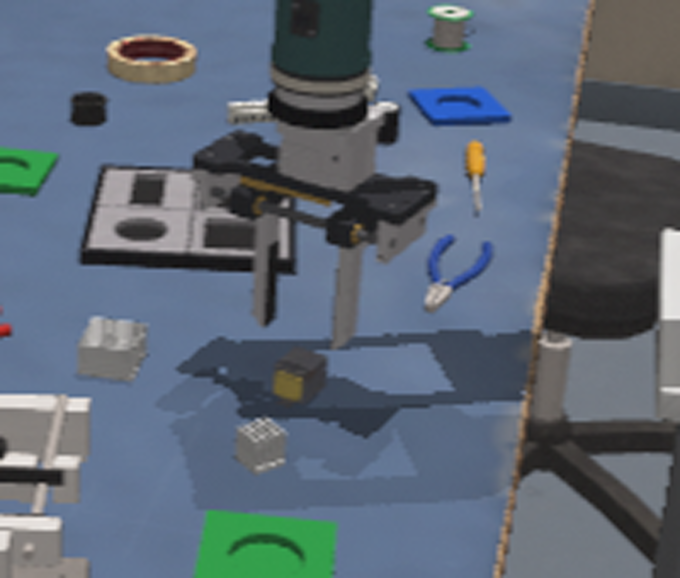

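Side view: fingers (260,320)/(343,345) straddle the transformer (300,375) properly. Descend and close.

Call:
servo_tool:
  deltas:
    - {"fingers": 62, "linear": [0, 0, 0.01], "twist": 0}
    - {"fingers": 62, "linear": [0, 0, 0.02], "twist": 0}
    - {"fingers": 62, "linear": [0, 0, 0.03], "twist": 0}
    - {"fingers": 62, "linear": [0, 0, 0.037], "twist": 0}
    - {"fingers": 62, "linear": [0, 0, 0.0415], "twist": 0}
    - {"fingers": 62, "linear": [0, 0, 0.0415], "twist": 0}
    - {"fingers": 0, "linear": [0, 0, 0.0415], "twist": 0}
    - {"fingers": 0, "linear": [0, 0, 0.0415], "twist": 0}
    - {"fingers": 0, "linear": [0, 0, 0.0415], "twist": 0}
    - {"fingers": 0, "linear": [0, 0, 0.0415], "twist": 0}

```text
time_s: 2.65
position: [425.2, 254.8, 11.2]
tool_rot: [0.0, 0.809, 0.587, 0.001]
contact_force: [-0.7, -1.0, 0.4]
finger_gap: 35.2
```

```bash
python3 -c "
from h import *
plan([(424.5,254,80,-18.3),(549.5,-75.3,80,11.5),(549.5,-75.3,18,11.5)])"
```

```text
t 2.65 at [425.2 254.8  11.2] phi -18.1 tilt z [ 1.2e-03  7.0e-04 -1.0e+00] F [-0.7 -1.   0.4] gap 35.2
(424.5, 254, 80, -18.3) -> [-0.0009 -0.0004 -0.0688] twist 0.2
(549.5, -75.3, 80, 11.5) -> [-0.2734  0.2221 -0.    ] twist -29.8
(549.5, -75.3, 18, 11.5) -> [0.    0.    0.062] twist -0.0
```

Call:
servo_tool:
  deltas:
    - {"fingers": 0, "linear": [0, 0, 0], "twist": 0}
    - {"fingers": 0, "linear": [0, 0, 0], "twist": 0}
    - {"fingers": 0, "linear": [0, 0, 0], "twist": 0}
    - {"fingers": 0, "linear": [0, 0, 0], "twist": 0}
    - {"fingers": 0, "linear": [0, 0, -0.01], "twist": 0}
    - {"fingers": 0, "linear": [0, 0, -0.025], "twist": 0}
    - {"fingers": 0, "linear": [0, 0, -0.04], "twist": 0}
    - {"fingers": 0, "linear": [0, 0, -0.055], "twist": 0}
    - {"fingers": 0, "linear": [0, 0, -0.069], "twist": 0}
    - {"fingers": 0, "linear": [0, 0, -0.069], "twist": 0}

```text
time_s: 3.48
position: [426.4, 255.3, 82.9]
tool_rot: [0.001, 0.809, 0.587, 0.003]
contact_force: [0.3, -0.5, -1.7]
finger_gap: 29.6
```

```bash
python3 -c "
from h import *
plan([(549.5,-75.3,80,11.5),(549.5,-75.3,18,11.5)])"
```

```text
t 3.48 at [426.4 255.3  82.9] phi -18.1 tilt z [ 0.0051  0.0025 -1.    ] F [ 0.3 -0.5 -1.7] gap 29.6
(549.5, -75.3, 80, 11.5) -> [-0.2761  0.2196  0.0029] twist -29.6
(549.5, -75.3, 18, 11.5) -> [0.    0.    0.062] twist -0.0
```

Gripped (gap 29.6). Carry.

Call:
servo_tool:
  deltas:
    - {"fingers": 0, "linear": [-0.02, 0.016, 0], "twist": -2}
    - {"fingers": 0, "linear": [-0.05, 0.04, 0], "twist": -6}
    - {"fingers": 0, "linear": [-0.08, 0.064, 0], "twist": -10}
    - {"fingers": 0, "linear": [-0.11, 0.088, 0], "twist": -14}
    - {"fingers": 0, "linear": [-0.14, 0.112, 0], "twist": -18}
    - {"fingers": 0, "linear": [-0.17, 0.136, 0], "twist": -22}
    - {"fingers": 0, "linear": [-0.2, 0.16, 0], "twist": -26}
    - {"fingers": 0, "linear": [-0.23, 0.184, 0], "twist": -29.6}
    - {"fingers": 0, "linear": [-0.258, 0.206, 0], "twist": -29.6}
    - {"fingers": 0, "linear": [-0.275, 0.221, 0], "twist": -29.6}

```text
time_s: 4.32
position: [549.3, -79.0, 78.4]
tool_rot: [-0.0, 0.634, 0.774, -0.001]
contact_force: [-0.8, 0.3, -1.7]
finger_gap: 29.5
```

Call:
servo_tool:
  deltas:
    - {"fingers": 0, "linear": [0, 0, 0], "twist": 0}
    - {"fingers": 0, "linear": [0, 0, 0.008], "twist": 0}
    - {"fingers": 0, "linear": [0, 0, 0.016], "twist": 0}
    - {"fingers": 0, "linear": [0, 0, 0.024], "twist": 0}
    - {"fingers": 0, "linear": [0, 0, 0.032], "twist": 0}
    - {"fingers": 0, "linear": [0, 0, 0.04], "twist": 0}
    - {"fingers": 0, "linear": [0, 0, 0.04], "twist": 0}
    - {"fingers": 0, "linear": [0, 0, 0.04], "twist": 0}
    - {"fingers": 0, "linear": [0, 0, 0.04], "twist": 0}
    - {"fingers": 0, "linear": [0, 0, 0.04], "twist": 0}

```text
time_s: 5.15
position: [549.9, -75.5, 40.3]
tool_rot: [0.001, 0.633, 0.775, 0.0]
contact_force: [-1.0, -0.4, -1.7]
finger_gap: 29.7
```

```bash
python3 -c "
from h import *
plan([(549.5,-75.3,18.5,11.5)])
cv2.imwrite('pics/s2.png',cv2.resize(arm.grab_frame('side')[160:290,200:380,::-1],None,fx=4,fy=4,interpolation=2))"
```

```text
t 5.15 at [549.9 -75.5  40.3] phi 11.5 tilt z [ 1.3e-03 -2.0e-04 -1.0e+00] F [-1.  -0.4 -1.7] gap 29.7
(549.5, -75.3, 18.5, 11.5) -> [ 0.0003 -0.0004  0.0218] twist 0.0
```

View pics/s2.png

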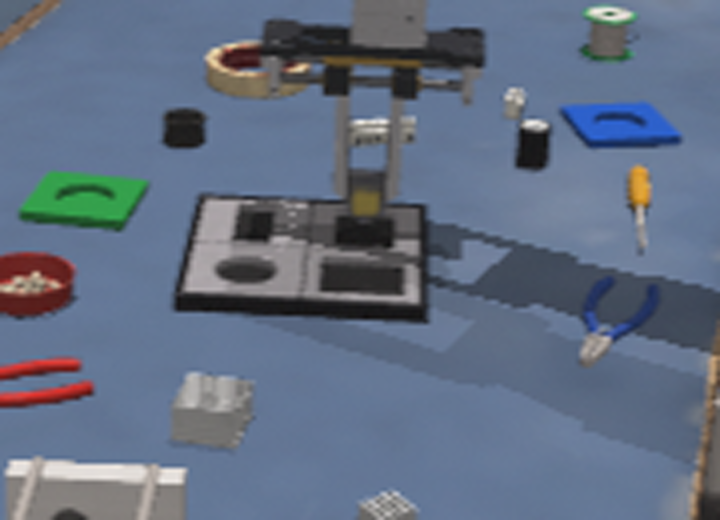

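Transformer at (365,195) hangs over the oblong pocket (365,232), aligned. Lower and release.

Call:
servo_tool:
  deltas:
    - {"fingers": 0, "linear": [0, 0, 0.005], "twist": 0}
    - {"fingers": 0, "linear": [0, 0, 0.01], "twist": 0}
    - {"fingers": 0, "linear": [0, 0, 0.015], "twist": 0}
    - {"fingers": 0, "linear": [0, 0, 0.019], "twist": 0}
    - {"fingers": 0, "linear": [0, 0, 0.0218], "twist": 0}
    - {"fingers": 0, "linear": [0, 0, 0.022], "twist": 0}
    - {"fingers": 0, "linear": [0, 0, 0.022], "twist": 0}
    - {"fingers": 50, "linear": [0, 0, 0.022], "twist": 0}
    - {"fingers": 60, "linear": [0, 0, 0.022], "twist": 0}
    - {"fingers": 60, "linear": [0, 0, 0.022], "twist": 0}

```text
time_s: 6.03
position: [549.8, -75.6, 17.5]
tool_rot: [0.0, 0.633, 0.774, 0.0]
contact_force: [0.3, -0.7, 0.2]
finger_gap: 46.1
```

Call:
servo_tool:
  deltas:
    - {"fingers": 70, "linear": [0, 0, 0], "twist": 0}
    - {"fingers": 80, "linear": [0, 0, 0], "twist": 0}
    - {"fingers": 80, "linear": [0, 0, -0.01], "twist": 0}
    - {"fingers": 80, "linear": [0, 0, -0.025], "twist": 0}
    - {"fingers": 80, "linear": [0, 0, -0.045], "twist": 0}
    - {"fingers": 80, "linear": [0, 0, -0.065], "twist": 0}
    - {"fingers": 80, "linear": [0, 0, -0.082], "twist": 0}
    - {"fingers": 80, "linear": [0, 0, -0.082], "twist": 0}
    - {"fingers": 80, "linear": [0, 0, -0.082], "twist": 0}
    - {"fingers": 80, "linear": [0, 0, -0.082], "twist": 0}

```text
time_s: 6.87
position: [548.9, -75.4, 98.8]
tool_rot: [-0.001, 0.633, 0.774, -0.0]
contact_force: [-0.6, 0.1, -0.1]
finger_gap: 75.3
```

```bash
python3 -c "
from h import *
plan([(580,261,80,91.3),(580,261,10,91.3)])"
```

```text
t 6.87 at [548.9 -75.4  98.8] phi 11.5 tilt z [-1.1e-03  4.0e-04 -1.0e+00] F [-0.6  0.1 -0.1] gap 75.3
(580, 261, 80, 91.3) -> [0.3234 0.0976 0.0188] twist -79.8
(580, 261, 10, 91.3) -> [-0.    0.    0.07] twist 0.0
```

Call:
servo_tool:
  deltas:
    - {"fingers": 80, "linear": [0.025, 0.008, 0], "twist": -7}
    - {"fingers": 80, "linear": [0.06, 0.018, 0], "twist": -14}
    - {"fingers": 80, "linear": [0.098, 0.03, 0], "twist": -21}
    - {"fingers": 80, "linear": [0.136, 0.041, 0], "twist": -28}
    - {"fingers": 80, "linear": [0.174, 0.053, 0], "twist": -35}
    - {"fingers": 80, "linear": [0.212, 0.064, 0], "twist": -42}
    - {"fingers": 80, "linear": [0.25, 0.076, 0], "twist": -49}
    - {"fingers": 80, "linear": [0.288, 0.087, 0.01], "twist": -56}
    - {"fingers": 80, "linear": [0.313, 0.095, 0.019], "twist": -63}
    - {"fingers": 80, "linear": [0.3235, 0.0975, 0.019], "twist": -70}

```text
time_s: 7.7
position: [577.7, 264.4, 75.7]
tool_rot: [-0.003, 0.069, 0.998, -0.001]
contact_force: [-0.1, -0.3, -0.2]
finger_gap: 75.2
```

Call:
servo_tool:
  deltas:
    - {"fingers": 80, "linear": [0, 0, 0], "twist": -6}
    - {"fingers": 80, "linear": [0, 0, 0], "twist": -9.8}
    - {"fingers": 80, "linear": [0, 0, 0.01], "twist": -9.8}
    - {"fingers": 80, "linear": [0, 0, 0.02], "twist": -9.8}
    - {"fingers": 80, "linear": [0, 0, 0.03], "twist": -9.8}
    - {"fingers": 80, "linear": [0, 0, 0.03], "twist": -9.8}
    - {"fingers": 80, "linear": [0, 0, 0.03], "twist": -9.8}
    - {"fingers": 80, "linear": [0, 0, 0.03], "twist": -9.8}
    - {"fingers": 80, "linear": [0, 0, 0.03], "twist": -9.8}
    - {"fingers": 80, "linear": [0, 0, 0.03], "twist": -9.8}

```text
time_s: 8.53
position: [581.0, 261.0, 51.5]
tool_rot: [0.001, -0.011, 1.0, 0.0]
contact_force: [-0.1, -0.4, 0.2]
finger_gap: 75.1
```

```bash
python3 -c "
from h import *
plan([(580,261,10,91.3)])
s=cv2.resize(arm.grab_frame('side')[160:290,190:370,::-1],None,fx=4.4,fy=4.4,interpolation=2)
cv2.imwrite('pics/s3.png',s)"
```

```text
t 8.53 at [581.  261.   51.5] phi 91.3 tilt z [ 1.5e-03  6.0e-04 -1.0e+00] F [-0.1 -0.4  0.2] gap 75.1
(580, 261, 10, 91.3) -> [0.001  0.     0.0415] twist -0.0
```

View pics/s3.png

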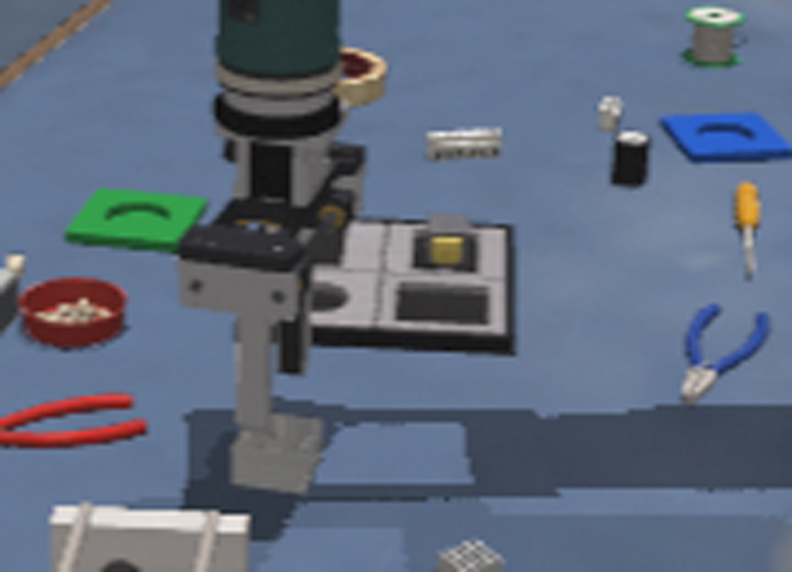

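Transformer sits in its pocket (445,255). Near finger (258,425) is just beside/above the heat sink (277,455), as expected. Descend and close.

Call:
servo_tool:
  deltas:
    - {"fingers": 80, "linear": [0.001, 0, 0.01], "twist": 0}
    - {"fingers": 80, "linear": [0.001, 0, 0.02], "twist": 0}
    - {"fingers": 80, "linear": [0.001, 0, 0.03], "twist": 0}
    - {"fingers": 80, "linear": [0.001, 0, 0.036], "twist": 0}
    - {"fingers": 80, "linear": [0.001, 0, 0.0405], "twist": 0}
    - {"fingers": 80, "linear": [0.001, 0, 0.0405], "twist": 0}
    - {"fingers": 0, "linear": [0.001, 0, 0.0405], "twist": 0}
    - {"fingers": 0, "linear": [0.001, 0, 0.0405], "twist": 0}
    - {"fingers": 0, "linear": [0.001, 0, 0.0405], "twist": 0}
    - {"fingers": 0, "linear": [0.001, 0, 0.0405], "twist": 0}

```text
time_s: 9.42
position: [579.9, 261.1, 10.8]
tool_rot: [0.001, -0.011, 1.0, 0.0]
contact_force: [-0.2, -0.4, 1.1]
finger_gap: 51.9
```

Call:
servo_tool:
  deltas:
    - {"fingers": 0, "linear": [0, 0, 0], "twist": 0}
    - {"fingers": 0, "linear": [0, 0, 0], "twist": 0}
    - {"fingers": 0, "linear": [0, 0, 0], "twist": 0}
    - {"fingers": 0, "linear": [0, 0, 0], "twist": 0}
    - {"fingers": 0, "linear": [0, 0, -0.01], "twist": 0}
    - {"fingers": 0, "linear": [0, 0, -0.025], "twist": 0}
    - {"fingers": 0, "linear": [0, 0, -0.04], "twist": 0}
    - {"fingers": 0, "linear": [0, 0, -0.055], "twist": 0}
    - {"fingers": 0, "linear": [0, 0, -0.07], "twist": 0}
    - {"fingers": 0, "linear": [0, 0, -0.07], "twist": 0}

```text
time_s: 10.25
position: [581.5, 261.8, 84.5]
tool_rot: [0.003, -0.011, 1.0, 0.001]
contact_force: [0.0, 0.2, -0.0]
finger_gap: 45.7
```

```bash
python3 -c "
from h import *
plan([(530.6,15.3,80,101.5),(530.6,15.3,18,101.5)])"
```

```text
t 10.25 at [581.5 261.8  84.5] phi 91.3 tilt z [ 0.0066  0.0026 -1.    ] F [ 0.   0.2 -0. ] gap 45.7
(530.6, 15.3, 80, 101.5) -> [ 0.0565 -0.2452  0.0045] twist -10.2
(530.6, 15.3, 18, 101.5) -> [-0.     0.     0.062] twist -0.0
```

Call:
servo_tool:
  deltas:
    - {"fingers": 0, "linear": [0.003, -0.015, 0], "twist": -1}
    - {"fingers": 0, "linear": [0.009, -0.04, 0], "twist": -2}
    - {"fingers": 0, "linear": [0.016, -0.07, 0], "twist": -3}
    - {"fingers": 0, "linear": [0.023, -0.1, 0], "twist": -4}
    - {"fingers": 0, "linear": [0.029, -0.13, 0], "twist": -5}
    - {"fingers": 0, "linear": [0.036, -0.16, 0], "twist": -6}
    - {"fingers": 0, "linear": [0.043, -0.19, 0], "twist": -7}
    - {"fingers": 0, "linear": [0.049, -0.22, 0], "twist": -9}
    - {"fingers": 0, "linear": [0.053, -0.236, 0], "twist": -10.2}
    - {"fingers": 0, "linear": [0.055, -0.2445, 0], "twist": -10.2}

```text
time_s: 11.08
position: [529.0, 13.1, 79.3]
tool_rot: [-0.001, -0.099, 0.995, -0.0]
contact_force: [-0.2, 0.1, -0.9]
finger_gap: 45.8
```

Call:
servo_tool:
  deltas:
    - {"fingers": 0, "linear": [0, 0, 0], "twist": 0}
    - {"fingers": 0, "linear": [0, 0, 0.008], "twist": 0}
    - {"fingers": 0, "linear": [0, 0, 0.016], "twist": 0}
    - {"fingers": 0, "linear": [0, 0, 0.024], "twist": 0}
    - {"fingers": 0, "linear": [0, 0, 0.032], "twist": 0}
    - {"fingers": 0, "linear": [0, 0, 0.04], "twist": 0}
    - {"fingers": 0, "linear": [0, 0, 0.04], "twist": 0}
    - {"fingers": 0, "linear": [0, 0, 0.04], "twist": 0}
    - {"fingers": 0, "linear": [0, 0, 0.04], "twist": 0}
    - {"fingers": 0, "linear": [0, 0, 0.04], "twist": 0}

```text
time_s: 11.92
position: [530.5, 15.2, 40.6]
tool_rot: [0.001, -0.1, 0.995, -0.0]
contact_force: [0.0, -0.4, -0.9]
finger_gap: 46.1
```

```bash
python3 -c "
from h import *
plan([(530.6,15.3,18,101.5)])
s=cv2.resize(arm.grab_frame('side')[160:270,210:350,::-1],None,fx=5,fy=5,interpolation=2)
cv2.imwrite('pics/s4.png',s)"
```

```text
t 11.92 at [530.5  15.2  40.6] phi 101.5 tilt z [ 0.0012  0.     -1.    ] F [ 0.  -0.4 -0.9] gap 46.1
(530.6, 15.3, 18, 101.5) -> [-0.0001  0.0001  0.0226] twist 0.0
```

View pics/s4.png

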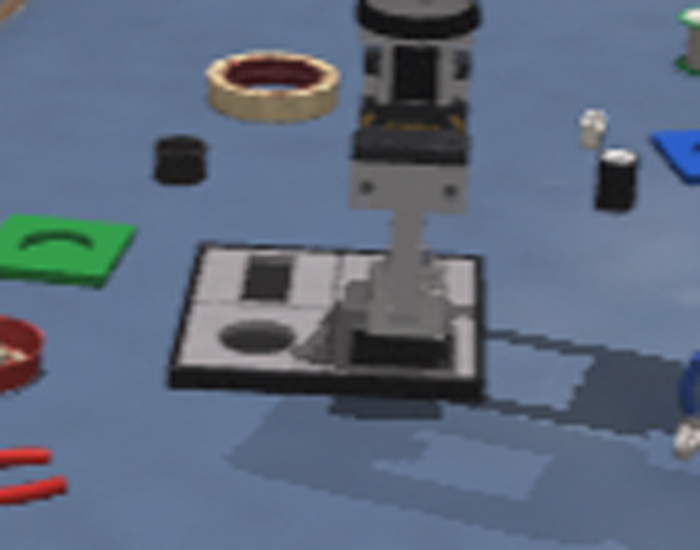

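Heat sink (407,300) held squarely above the square pocket. Lower and release.

Call:
servo_tool:
  deltas:
    - {"fingers": 0, "linear": [0, 0, 0.005], "twist": 0}
    - {"fingers": 0, "linear": [0, 0, 0.01], "twist": 0}
    - {"fingers": 0, "linear": [0, 0, 0.015], "twist": 0}
    - {"fingers": 0, "linear": [0, 0, 0.019], "twist": 0}
    - {"fingers": 0, "linear": [0, 0, 0.0225], "twist": 0}
    - {"fingers": 0, "linear": [0, 0, 0.023], "twist": 0}
    - {"fingers": 0, "linear": [0, 0, 0.023], "twist": 0}
    - {"fingers": 55, "linear": [0, 0, 0.023], "twist": 0}
    - {"fingers": 65, "linear": [0, 0, 0.023], "twist": 0}
    - {"fingers": 65, "linear": [0, 0, 0.023], "twist": 0}

```text
time_s: 12.8
position: [530.1, 15.2, 16.8]
tool_rot: [0.0, -0.1, 0.995, 0.0]
contact_force: [0.6, 1.0, -0.3]
finger_gap: 59.8
```

Call:
servo_tool:
  deltas:
    - {"fingers": 65, "linear": [0, 0, 0], "twist": 0}
    - {"fingers": 65, "linear": [0, 0, 0], "twist": 0}
    - {"fingers": 65, "linear": [0, 0, -0.01], "twist": 0}
    - {"fingers": 65, "linear": [0, 0, -0.025], "twist": 0}
    - {"fingers": 65, "linear": [0, 0, -0.045], "twist": 0}
    - {"fingers": 65, "linear": [0, 0, -0.065], "twist": 0}
    - {"fingers": 65, "linear": [0, 0, -0.082], "twist": 0}
    - {"fingers": 65, "linear": [0, 0, -0.082], "twist": 0}
    - {"fingers": 65, "linear": [0, 0, -0.082], "twist": 0}
    - {"fingers": 65, "linear": [0, 0, -0.082], "twist": 0}

```text
time_s: 13.63
position: [529.5, 15.2, 98.3]
tool_rot: [-0.001, -0.1, 0.995, 0.0]
contact_force: [0.8, -0.7, -0.6]
finger_gap: 61.3
```

```bash
python3 -c "
from h import *
plan([(442,-289,100,30),(442,-289,60,30),(442,-289,15,30)])"
```

```text
t 13.63 at [529.5  15.2  98.3] phi 101.5 tilt z [-1.1e-03  2.0e-04 -1.0e+00] F [ 0.8 -0.7 -0.6] gap 61.3
(442, -289, 100, 30) -> [ 0.1464 -0.2807 -0.0017] twist 71.5
(442, -289, 60, 30) -> [0.   0.   0.04] twist -0.0
(442, -289, 15, 30) -> [0.    0.    0.045] twist -0.0
```

Call:
servo_tool:
  deltas:
    - {"fingers": 70, "linear": [0.01, -0.02, 0], "twist": 7}
    - {"fingers": 70, "linear": [0.027, -0.052, 0], "twist": 14}
    - {"fingers": 70, "linear": [0.044, -0.085, 0], "twist": 21}
    - {"fingers": 70, "linear": [0.061, -0.118, 0], "twist": 28}
    - {"fingers": 70, "linear": [0.078, -0.15, 0], "twist": 35}
    - {"fingers": 70, "linear": [0.095, -0.183, 0], "twist": 42}
    - {"fingers": 70, "linear": [0.112, -0.215, 0], "twist": 49}
    - {"fingers": 70, "linear": [0.129, -0.247, 0], "twist": 56}
    - {"fingers": 70, "linear": [0.14, -0.269, 0], "twist": 63}
    - {"fingers": 70, "linear": [0.1464, -0.2807, 0], "twist": 70}

```text
time_s: 14.47
position: [440.4, -291.4, 97.0]
tool_rot: [-0.002, 0.493, 0.87, -0.0]
contact_force: [0.4, -0.5, 0.7]
finger_gap: 66.0
```

Call:
servo_tool:
  deltas:
    - {"fingers": 70, "linear": [0, 0, 0], "twist": 0}
    - {"fingers": 70, "linear": [0, 0, 0.01], "twist": 0}
    - {"fingers": 70, "linear": [0, 0, 0.02], "twist": 0}
    - {"fingers": 70, "linear": [0, 0, 0.03], "twist": 0}
    - {"fingers": 70, "linear": [0, 0, 0.038], "twist": 0}
    - {"fingers": 70, "linear": [0, 0, 0.038], "twist": 0}
    - {"fingers": 70, "linear": [0, 0, 0.038], "twist": 0}
    - {"fingers": 70, "linear": [0, 0, 0.038], "twist": 0}
    - {"fingers": 70, "linear": [0, 0, 0.038], "twist": 0}
    - {"fingers": 70, "linear": [0, 0, 0.038], "twist": 0}

```text
time_s: 15.3
position: [443.1, -289.3, 61.8]
tool_rot: [0.001, 0.488, 0.873, -0.0]
contact_force: [-1.3, -0.1, 0.3]
finger_gap: 65.7
```

```bash
python3 -c "
from h import *
plan([(442,-289,14,31)])
print(px('side',[(442,-289,40),(442,-289,0)]).round(1))
s=cv2.resize(arm.grab_frame('side')[140:260,230:390,::-1],None,fx=5,fy=5,interpolation=2)
cv2.imwrite('pics/s5.png',s)"
```

```text
t 15.30 at [ 443.1 -289.3   61.8] phi 31.5 tilt z [ 1.2e-03 -9.0e-04 -1.0e+00] F [-1.3 -0.1  0.3] gap 65.7
(442, -289, 14, 31) -> [ 0.0008 -0.0008  0.0478] twist 0.5
[[333.6 190.4]
 [332.8 200.6]]
```

View pics/s5.png

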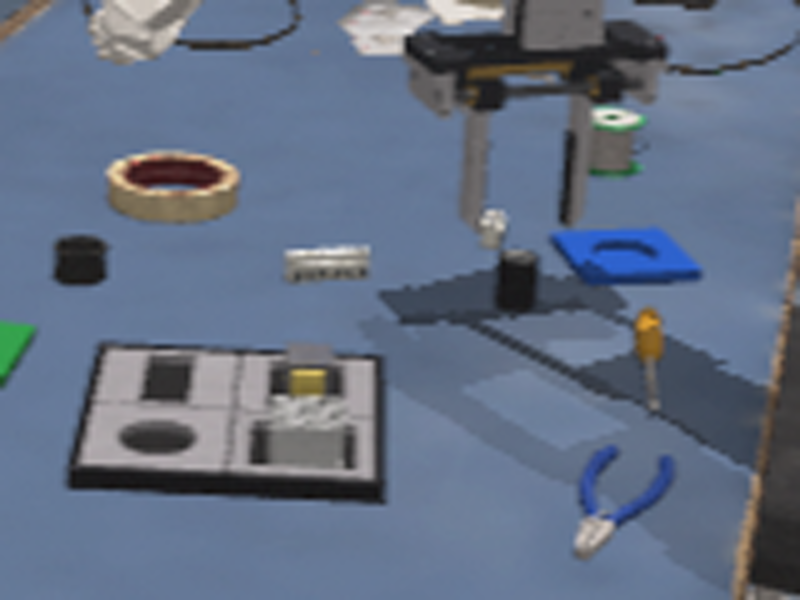

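Heat sink seated in its pocket (305,440). Capacitor top at (518,258), i.e. full-frame (333.6,191.6), agrees with the predicted (333.6,190.4). Descend.

Call:
servo_tool:
  deltas:
    - {"fingers": 70, "linear": [0, 0, 0.01], "twist": 0}
    - {"fingers": 70, "linear": [0.0005, -0.0005, 0.02], "twist": 0}
    - {"fingers": 70, "linear": [0.0005, -0.0005, 0.03], "twist": 0}
    - {"fingers": 70, "linear": [0.0005, -0.0005, 0.04], "twist": 0}
    - {"fingers": 70, "linear": [0.0005, -0.0005, 0.0475], "twist": 0}
    - {"fingers": 70, "linear": [0.0005, -0.0005, 0.0475], "twist": 0}
    - {"fingers": 0, "linear": [0.0005, -0.0005, 0.0475], "twist": 0}
    - {"fingers": 0, "linear": [0.0005, -0.0005, 0.0475], "twist": 0}
    - {"fingers": 0, "linear": [0.0005, -0.0005, 0.0475], "twist": 0}
    - {"fingers": 0, "linear": [0.0005, -0.0005, 0.0475], "twist": 0}

```text
time_s: 16.18
position: [442.4, -289.3, 14.3]
tool_rot: [0.001, 0.489, 0.873, -0.0]
contact_force: [0.1, 0.6, -0.3]
finger_gap: 42.7
```

Call:
servo_tool:
  deltas:
    - {"fingers": 0, "linear": [0, 0, 0], "twist": 0}
    - {"fingers": 0, "linear": [0, 0, 0], "twist": 0}
    - {"fingers": 0, "linear": [0, 0, 0], "twist": 0}
    - {"fingers": 0, "linear": [0, 0, 0], "twist": 0}
    - {"fingers": 0, "linear": [0, 0, 0], "twist": 0}
    - {"fingers": 0, "linear": [0, 0, -0.02], "twist": 0}
    - {"fingers": 0, "linear": [0, 0, -0.04], "twist": 0}
    - {"fingers": 0, "linear": [0, 0, -0.06], "twist": 0}
    - {"fingers": 0, "linear": [0, 0, -0.08], "twist": 0}
    - {"fingers": 0, "linear": [0, 0, -0.08], "twist": 0}

```text
time_s: 17.02
position: [444.0, -290.7, 97.9]
tool_rot: [0.004, 0.489, 0.873, -0.001]
contact_force: [0.4, -0.0, -0.1]
finger_gap: 29.1
```

```bash
python3 -c "
from h import *
plan([(620.5,34.5,94,11.5),(620.5,34.5,22,11.5)])"
```

```text
t 17.02 at [ 444.  -290.7   97.9] phi 31.5 tilt z [ 0.0063 -0.0052 -1.    ] F [ 0.4 -0.  -0.1] gap 29.1
(620.5, 34.5, 94, 11.5) -> [0.185  0.3204 0.0039] twist 20.0
(620.5, 34.5, 22, 11.5) -> [0.    0.    0.072] twist -0.0
```

Call:
servo_tool:
  deltas:
    - {"fingers": 0, "linear": [0.01, 0.018, 0], "twist": 2}
    - {"fingers": 0, "linear": [0.026, 0.046, 0], "twist": 4}
    - {"fingers": 0, "linear": [0.045, 0.079, 0], "twist": 6}
    - {"fingers": 0, "linear": [0.064, 0.113, 0], "twist": 8}
    - {"fingers": 0, "linear": [0.083, 0.147, 0], "twist": 10}
    - {"fingers": 0, "linear": [0.103, 0.18, 0], "twist": 12}
    - {"fingers": 0, "linear": [0.122, 0.214, 0], "twist": 14}
    - {"fingers": 0, "linear": [0.141, 0.248, 0], "twist": 16}
    - {"fingers": 0, "linear": [0.16, 0.281, 0], "twist": 18}
    - {"fingers": 0, "linear": [0.174, 0.306, 0], "twist": 20}

```text
time_s: 17.85
position: [612.0, 22.4, 91.5]
tool_rot: [-0.001, 0.633, 0.774, -0.0]
contact_force: [0.6, -1.4, 0.1]
finger_gap: 29.4
```

Call:
servo_tool:
  deltas:
    - {"fingers": 0, "linear": [0.0135, 0.0125, 0], "twist": 0}
    - {"fingers": 0, "linear": [0.0135, 0.0125, 0], "twist": 0}
    - {"fingers": 0, "linear": [0.0135, 0.0125, 0.008], "twist": 0}
    - {"fingers": 0, "linear": [0.0135, 0.0125, 0.018], "twist": 0}
    - {"fingers": 0, "linear": [0.0135, 0.0125, 0.028], "twist": 0}
    - {"fingers": 0, "linear": [0.0135, 0.0125, 0.038], "twist": 0}
    - {"fingers": 0, "linear": [0.0135, 0.0125, 0.045], "twist": 0}
    - {"fingers": 0, "linear": [0.0135, 0.0125, 0.045], "twist": 0}
    - {"fingers": 0, "linear": [0.0135, 0.0125, 0.045], "twist": 0}
    - {"fingers": 0, "linear": [0.0135, 0.0125, 0.045], "twist": 0}

```text
time_s: 18.68
position: [621.7, 34.8, 49.0]
tool_rot: [0.0, 0.633, 0.774, 0.0]
contact_force: [-0.6, -0.7, -0.2]
finger_gap: 29.7
```

```bash
python3 -c "
from h import *
plan([(620.5,34.5,21,11.5)])
s=cv2.resize(arm.grab_frame('side')[150:260,210:350,::-1],None,fx=5,fy=5,interpolation=2)
cv2.imwrite('pics/s6.png',s)"
```

```text
t 18.68 at [621.7  34.8  49. ] phi 11.5 tilt z [ 8.e-04  0.e+00 -1.e+00] F [-0.6 -0.7 -0.2] gap 29.7
(620.5, 34.5, 21, 11.5) -> [-0.     -0.0012  0.028 ] twist -0.0
```

View pics/s6.png

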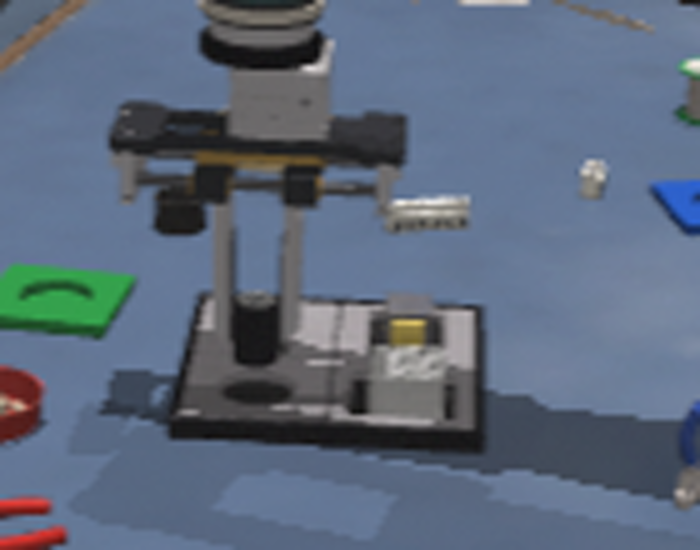

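Capacitor (257,330) held upright above the round pocket (257,392). Lower and release.

Call:
servo_tool:
  deltas:
    - {"fingers": 0, "linear": [0, 0, 0.006], "twist": 0}
    - {"fingers": 0, "linear": [0, -0.001, 0.012], "twist": 0}
    - {"fingers": 0, "linear": [0, -0.001, 0.018], "twist": 0}
    - {"fingers": 0, "linear": [0, -0.001, 0.024], "twist": 0}
    - {"fingers": 0, "linear": [0, -0.001, 0.027], "twist": 0}
    - {"fingers": 0, "linear": [0, -0.001, 0.028], "twist": 0}
    - {"fingers": 0, "linear": [0, -0.001, 0.028], "twist": 0}
    - {"fingers": 40, "linear": [0, -0.001, 0.028], "twist": 0}
    - {"fingers": 60, "linear": [0, -0.001, 0.028], "twist": 0}
    - {"fingers": 60, "linear": [0, -0.001, 0.028], "twist": 0}

```text
time_s: 19.57
position: [620.5, 34.9, 20.2]
tool_rot: [0.0, 0.633, 0.774, 0.0]
contact_force: [-0.0, 0.5, -0.8]
finger_gap: 46.1
```

Call:
servo_tool:
  deltas:
    - {"fingers": 60, "linear": [0, 0, 0], "twist": 0}
    - {"fingers": 60, "linear": [0, 0, 0], "twist": 0}
    - {"fingers": 60, "linear": [0, 0, -0.01], "twist": 0}
    - {"fingers": 60, "linear": [0, 0, -0.025], "twist": 0}
    - {"fingers": 60, "linear": [0, 0, -0.045], "twist": 0}
    - {"fingers": 60, "linear": [0, 0, -0.065], "twist": 0}
    - {"fingers": 60, "linear": [0, 0, -0.08], "twist": 0}
    - {"fingers": 60, "linear": [0, 0, -0.08], "twist": 0}
    - {"fingers": 60, "linear": [0, 0, -0.08], "twist": 0}
    - {"fingers": 60, "linear": [0, 0, -0.08], "twist": 0}

```text
time_s: 20.4
position: [619.9, 34.9, 99.8]
tool_rot: [-0.0, 0.633, 0.774, -0.0]
contact_force: [-0.8, -0.4, -0.2]
finger_gap: 56.5
```

```bash
python3 -c "
from h import *
plan([(586.2,-298.2,100,-60.9),(586.2,-298.2,50,-60.9)])"
```

```text
t 20.40 at [619.9  34.9  99.8] phi 11.5 tilt z [-1.2e-03  1.0e-04 -1.0e+00] F [-0.8 -0.4 -0.2] gap 56.5
(586.2, -298.2, 100, -60.9) -> [-3.197e-01 -9.950e-02 -2.000e-04] twist 72.4
(586.2, -298.2, 50, -60.9) -> [0.   0.   0.05] twist -0.0
```

Call:
servo_tool:
  deltas:
    - {"fingers": 50, "linear": [-0.02, -0.006, 0], "twist": 7}
    - {"fingers": 50, "linear": [-0.055, -0.017, 0], "twist": 14}
    - {"fingers": 50, "linear": [-0.093, -0.029, 0], "twist": 21}
    - {"fingers": 50, "linear": [-0.131, -0.041, 0], "twist": 28}
    - {"fingers": 50, "linear": [-0.169, -0.053, 0], "twist": 35}
    - {"fingers": 50, "linear": [-0.207, -0.064, 0], "twist": 42}
    - {"fingers": 50, "linear": [-0.245, -0.076, 0], "twist": 49}
    - {"fingers": 50, "linear": [-0.28, -0.087, 0], "twist": 56}
    - {"fingers": 50, "linear": [-0.308, -0.096, 0], "twist": 63}
    - {"fingers": 50, "linear": [-0.3197, -0.0995, 0], "twist": 70}

```text
time_s: 21.23
position: [584.5, -302.2, 98.0]
tool_rot: [-0.001, 0.964, 0.267, -0.002]
contact_force: [-0.6, 0.3, -0.1]
finger_gap: 47.2
```

Call:
servo_tool:
  deltas:
    - {"fingers": 50, "linear": [0, 0, 0], "twist": 2}
    - {"fingers": 50, "linear": [0, 0, 0.01], "twist": 2}
    - {"fingers": 50, "linear": [0, 0, 0.02], "twist": 2}
    - {"fingers": 50, "linear": [0, 0, 0.03], "twist": 2}
    - {"fingers": 50, "linear": [0, 0, 0.04], "twist": 2}
    - {"fingers": 50, "linear": [0, 0, 0.05], "twist": 2}
    - {"fingers": 50, "linear": [0, 0, 0.05], "twist": 2}
    - {"fingers": 50, "linear": [0, 0, 0.05], "twist": 2}
    - {"fingers": 50, "linear": [0, 0, 0.05], "twist": 2}
    - {"fingers": 50, "linear": [0, 0, 0.05], "twist": 2}

```text
time_s: 22.07
position: [587.3, -298.4, 51.6]
tool_rot: [0.001, 0.967, 0.255, 0.001]
contact_force: [0.5, -0.1, 0.6]
finger_gap: 47.1
```

```bash
python3 -c "
from h import *
plan([(586.2,-298.2,9.5,-60.5)])
print(px('side',[(586.2,-298.2,22),(586.2,-298.2,0)]).round(1))
s=cv2.resize(arm.grab_frame('side')[130:250,230:370,::-1],None,fx=5,fy=5,interpolation=2)
cv2.imwrite('pics/s7.png',s)"
```

```text
t 22.07 at [ 587.3 -298.4   51.6] phi -60.5 tilt z [ 1.6e-03 -9.0e-04 -1.0e+00] F [ 0.5 -0.1  0.6] gap 47.1
(586.2, -298.2, 9.5, -60.5) -> [-0.0009 -0.0008  0.0421] twist 0.0
[[295.2 189.5]
 [294.9 195. ]]
```

View pics/s7.png

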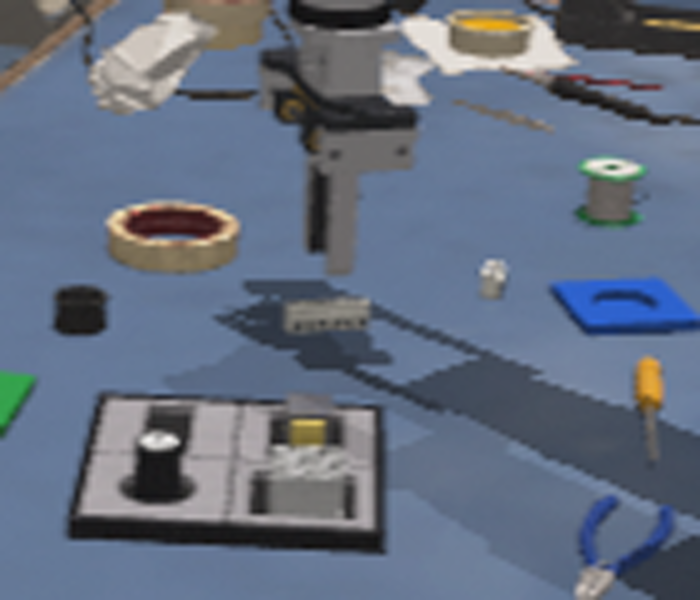

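Capacitor stands in the round pocket (160,470). Terminal block at (327,313) → full frame (295.4,192.6) vs predicted (295,192.2): good. Descend.

Call:
servo_tool:
  deltas:
    - {"fingers": 50, "linear": [0, 0, 0.01], "twist": 0}
    - {"fingers": 50, "linear": [-0.0005, -0.0005, 0.02], "twist": 0}
    - {"fingers": 50, "linear": [-0.0005, -0.0005, 0.03], "twist": 0}
    - {"fingers": 50, "linear": [-0.0005, -0.0005, 0.037], "twist": 0}
    - {"fingers": 50, "linear": [-0.0005, -0.0005, 0.042], "twist": 0}
    - {"fingers": 50, "linear": [-0.0005, -0.0005, 0.042], "twist": 0}
    - {"fingers": 0, "linear": [-0.0005, -0.0005, 0.042], "twist": 0}
    - {"fingers": 0, "linear": [-0.0005, -0.0005, 0.042], "twist": 0}
    - {"fingers": 0, "linear": [-0.0005, -0.0005, 0.042], "twist": 0}
    - {"fingers": 0, "linear": [-0.0005, -0.0005, 0.042], "twist": 0}

```text
time_s: 22.95
position: [586.5, -298.3, 9.4]
tool_rot: [0.0, 0.967, 0.255, 0.001]
contact_force: [0.0, -0.0, 0.8]
finger_gap: 23.8
```

Call:
servo_tool:
  deltas:
    - {"fingers": 0, "linear": [0, 0, 0], "twist": 0}
    - {"fingers": 0, "linear": [0, 0, 0], "twist": 0}
    - {"fingers": 0, "linear": [0, 0, 0], "twist": 0}
    - {"fingers": 0, "linear": [0, 0, 0], "twist": 0}
    - {"fingers": 0, "linear": [0, 0, 0], "twist": 0}
    - {"fingers": 0, "linear": [0, 0, 0], "twist": 0}
    - {"fingers": 0, "linear": [0, 0, -0.02], "twist": 0}
    - {"fingers": 0, "linear": [0, 0, -0.04], "twist": 0}
    - {"fingers": 0, "linear": [0, 0, -0.06], "twist": 0}
    - {"fingers": 0, "linear": [0, 0, -0.08], "twist": 0}

```text
time_s: 23.78
position: [585.6, -297.9, 88.5]
tool_rot: [-0.001, 0.967, 0.255, -0.0]
contact_force: [0.4, -0.0, 0.0]
finger_gap: 13.2
```

```bash
python3 -c "
from h import *
plan([(640.5,-56.3,90,11.6)])"
```

```text
t 23.78 at [ 585.6 -297.9   88.5] phi -60.5 tilt z [-1.2e-03  7.0e-04 -1.0e+00] F [ 0.4 -0.   0. ] gap 13.2
(640.5, -56.3, 90, 11.6) -> [ 0.1667 -0.1832 -0.0015] twist -72.1
```

Call:
servo_tool:
  deltas:
    - {"fingers": 0, "linear": [0.01, -0.011, 0], "twist": -7}
    - {"fingers": 0, "linear": [0.028, -0.031, 0], "twist": -14}
    - {"fingers": 0, "linear": [0.047, -0.052, 0], "twist": -21}
    - {"fingers": 0, "linear": [0.066, -0.073, 0], "twist": -28}
    - {"fingers": 0, "linear": [0.085, -0.094, 0], "twist": -35}
    - {"fingers": 0, "linear": [0.104, -0.114, 0], "twist": -42}
    - {"fingers": 0, "linear": [0.123, -0.135, 0], "twist": -49}
    - {"fingers": 0, "linear": [0.142, -0.156, 0], "twist": -56}
    - {"fingers": 0, "linear": [0.157, -0.173, 0], "twist": -63}
    - {"fingers": 0, "linear": [0.1667, -0.1832, 0], "twist": -70}

```text
time_s: 24.62
position: [640.8, -53.6, 87.9]
tool_rot: [-0.001, 0.643, 0.766, 0.0]
contact_force: [0.0, -0.6, -0.1]
finger_gap: 13.8
```

Call:
servo_tool:
  deltas:
    - {"fingers": 0, "linear": [0, 0, 0], "twist": -2.1}
    - {"fingers": 0, "linear": [0, 0, 0], "twist": -2.1}
    - {"fingers": 0, "linear": [0, 0, 0.008], "twist": -2.1}
    - {"fingers": 0, "linear": [0, 0, 0.018], "twist": -2.1}
    - {"fingers": 0, "linear": [0, 0, 0.028], "twist": -2.1}
    - {"fingers": 0, "linear": [0, 0, 0.038], "twist": -2.1}
    - {"fingers": 0, "linear": [0, 0, 0.046], "twist": -2.1}
    - {"fingers": 0, "linear": [0, 0, 0.046], "twist": -2.1}
    - {"fingers": 0, "linear": [0, 0, 0.046], "twist": -2.1}
    - {"fingers": 0, "linear": [0, 0, 0.046], "twist": -2.1}

```text
time_s: 25.45
position: [641.1, -56.7, 42.8]
tool_rot: [0.0, 0.632, 0.775, 0.0]
contact_force: [0.1, 0.3, -0.8]
finger_gap: 13.9
```

```bash
python3 -c "
from h import *
plan([(640.5,-56.3,16.3,11.6)])
s=cv2.resize(arm.grab_frame('side')[150:260,210:350,::-1],None,fx=5,fy=5,interpolation=2)
cv2.imwrite('pics/s8.png',s)"
```

```text
t 25.45 at [641.1 -56.7  42.8] phi 11.6 tilt z [ 5.e-04  0.e+00 -1.e+00] F [ 0.1  0.3 -0.8] gap 13.9
(640.5, -56.3, 16.3, 11.6) -> [ 0.0005 -0.0005  0.0265] twist -0.0
```

View pics/s8.png

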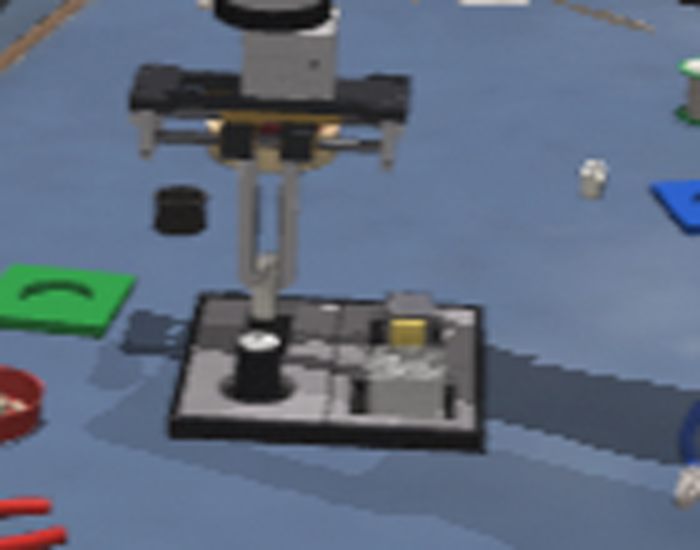

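Terminal block (265,295) hangs over the slot, aligned. Lower and release with a modest opening.

Call:
servo_tool:
  deltas:
    - {"fingers": 0, "linear": [0, 0, 0.006], "twist": 0}
    - {"fingers": 0, "linear": [0, -0.0005, 0.012], "twist": 0}
    - {"fingers": 0, "linear": [0, -0.0005, 0.018], "twist": 0}
    - {"fingers": 0, "linear": [0, -0.0005, 0.022], "twist": 0}
    - {"fingers": 0, "linear": [0, -0.0005, 0.025], "twist": 0}
    - {"fingers": 0, "linear": [0, -0.0005, 0.0255], "twist": 0}
    - {"fingers": 0, "linear": [0, -0.0005, 0.0255], "twist": 0}
    - {"fingers": 25, "linear": [0, -0.0005, 0.0255], "twist": 0}
    - {"fingers": 35, "linear": [0, -0.0005, 0.0255], "twist": 0}
    - {"fingers": 35, "linear": [0, -0.0005, 0.0255], "twist": 0}

```text
time_s: 26.33
position: [640.6, -56.6, 17.4]
tool_rot: [0.0, 0.632, 0.775, 0.0]
contact_force: [-0.0, -0.6, -0.9]
finger_gap: 30.4
```

Call:
servo_tool:
  deltas:
    - {"fingers": 35, "linear": [0, 0, 0], "twist": 0}
    - {"fingers": 35, "linear": [0, 0, 0], "twist": 0}
    - {"fingers": 35, "linear": [0, 0, -0.01], "twist": 0}
    - {"fingers": 35, "linear": [0, 0, -0.025], "twist": 0}
    - {"fingers": 35, "linear": [0, 0, -0.045], "twist": 0}
    - {"fingers": 35, "linear": [0, 0, -0.07], "twist": 0}
    - {"fingers": 35, "linear": [0, 0, -0.1], "twist": 0}
    - {"fingers": 35, "linear": [0, 0, -0.13], "twist": 0}
    - {"fingers": 35, "linear": [0, 0, -0.15], "twist": 0}
    - {"fingers": 35, "linear": [0, 0, -0.15], "twist": 0}

```text
time_s: 27.17
position: [643.3, -57.1, 175.0]
tool_rot: [0.005, 0.632, 0.775, 0.003]
contact_force: [-0.5, -0.7, 1.1]
finger_gap: 33.0
```

Call:
servo_tool:
  deltas:
    - {"fingers": 35, "linear": [0.03, 0, 0], "twist": 0}
    - {"fingers": 35, "linear": [0.06, 0, 0], "twist": 0}
    - {"fingers": 35, "linear": [0.09, 0, 0], "twist": 0}
    - {"fingers": 35, "linear": [0.12, -0.02, 0], "twist": 0}
    - {"fingers": 35, "linear": [0.15, -0.04, 0], "twist": 0}
    - {"fingers": 35, "linear": [0.18, -0.06, 0], "twist": 0}
    - {"fingers": 35, "linear": [0.21, -0.08, 0], "twist": 0}
    - {"fingers": 35, "linear": [0.24, -0.1, 0], "twist": 0}
    - {"fingers": 35, "linear": [0.27, -0.12, 0], "twist": 0}
    - {"fingers": 35, "linear": [0.3, -0.14, 0], "twist": 0}

```text
time_s: 28.0
position: [440.8, 209.8, 166.0]
tool_rot: [-0.0, 0.632, 0.775, -0.001]
contact_force: [-0.2, -0.3, 0.4]
finger_gap: 33.0
```

```bash
python3 -c "
from h import *
plan([])
t=arm.grab_frame('top')[:,:,::-1];s=arm.grab_frame('side')[:,:,::-1]
a=cv2.resize(t[165:265,255:335],(480,600),interpolation=2);b=cv2.resize(s[200:245,235:315],(320,180),interpolation=2);c=cv2.resize(t[185:270,165:225],(320,420),interpolation=2)
cv2.imwrite('pics/fin.png',np.hstack([a,np.vstack([b,c])]))"
```

```text
t 28.00 at [440.8 209.8 166. ] phi 11.6 tilt z [-1.5e-03 -3.0e-04 -1.0e+00] F [-0.2 -0.3  0.4] gap 33.0
```

View pics/fin.png

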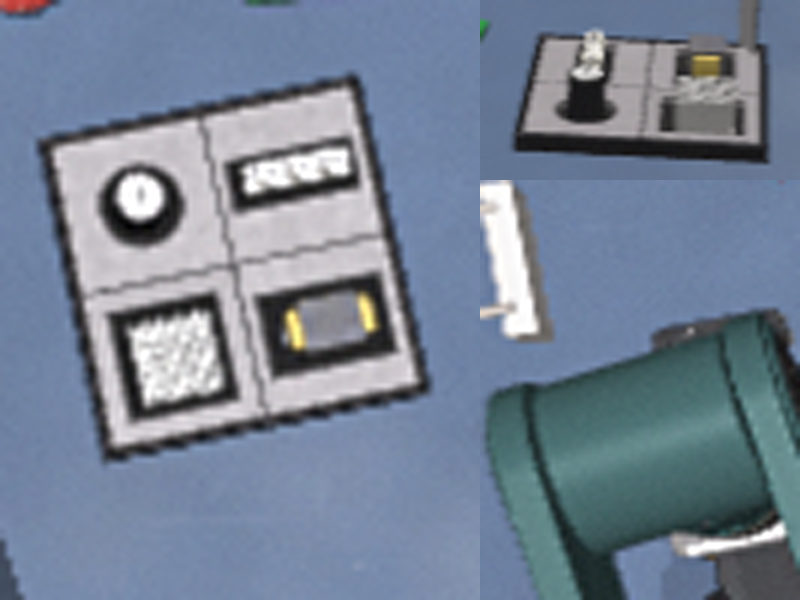

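All four parts sit inside their pockets with dark floor visible around them; the arm is well clear. Hand in.

```bash
python3 -c "
from rig import arm
print(arm.state()['joint_vel'].round(3)); print(arm.close_job())"
```

```text
[-0.067  0.036 -0.039 -0.059 -0.031 -0.046]
the job is handed in; nothing more can be done
None
```

The kit is made up and handed in at about 28 s of robot time. I placed the transformer, the large heat sink, the capacitor and the long terminal block, in that order, into the oblong, square, round and slot nests.

- **Placement:** the last top and side pictures show all four upright in the right pockets, with dark pocket floor visible around each. No check failed or disagreed. Each part was lowered to the height at which it should rest on the pocket floor, but I did not measure the seating itself afterwards.
- **Forces:** contact forces never read above about 2 N, taken at the end of each move. The gripper was empty and clear of everything when I handed in.
- **Look-alikes:** I never approached the small heat sink or the short terminal block. Neither was in view in the last picture (the arm hid the small heat sink). Both stood where they started in earlier pictures: the heat sink after the transformer was placed, the terminal block when the long terminal block was carried over.

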